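# Tare the bench balance under its draught shield

## Task

The white pot stands on the pan of the bench balance and has to be tared out of draughts: push the sliding glass lid of the draught shield fully shut, and only then reach a fingertip down into the oblong well at the front of the balance, press the sunken tare key right down, keep it down for two full seconds and let it come up again. Nothing is to be lifted: do not shove the balance, upset the pot inside, press the small round on/off key, or disturb the bottle, the vial and the timer beside it.

Things in the scene. Friction and masses are not known exactly. Their poses are not given: they have to be found in the camera images.
- balance: Loose white bench balance, 3.2 kg. Origin: centre of its underside; +x along its 240 mm length away from the robot, +y to its left across its 180 mm width, z up. The front 95 mm is a flat panel 49 mm high. Behind it, centred at x +45, y 0 mm, stands a glass box 125 mm along x by 135 mm along y, rails on top 138 mm high; in it a steel pan, 84 mm in diameter, top 55 mm high.
- lid (a joint): Sliding glass lid in an aluminium frame on top of the glass box. 0 m = fully shut; grows to 0.09 m as the lid slides to the balance's left (+y), overhanging there. Starts about 50 to 85 mm open. It slides stiffly (about 1.2 N) and stays where it is left; a stop ends its travel at 0.
- lid_rail (a point): Middle of the outer (left) top edge of the lid's upright aluminium pull rail; moves with the lid; axes as the balance's. The rail runs 100 mm along x, is 8 mm thick and reaches from 131 to 155 mm above the bench; the lid's top beside it is 137 mm high. Pushing its outer face towards -y shuts the lid; when shut, that face is 8 mm outside the glass box.
- tare_key (a joint): Tare key in the oblong well. 0 m = up, 0.005 m = right down on its stop. A spring needs about 1.4 N to start and 5 N at the stop, and returns the key.
- tare_top (a point): Centre of the tare key's flat top (32 mm along the balance's x, 44 mm along y), moving with the key. When up it lies 15 mm below the panel, 34 mm above the bench, at balance x -86, y -44 mm.
- well_mouth (a point): Centre of the mouth of the oblong well, in the panel's top, 49 mm above the bench, at balance x -86, y -44 mm (the right front of the balance). The well is 36 mm along the balance's x by 48 mm along its y, with upright walls and slightly bevelled edges. Axes as the balance's.
- power_key (a joint): Small round on/off key, 15 mm in diameter, sunk 7 mm in a round hole of 19 mm diameter at the left front of the panel (balance x -86, y +62 mm). 0 m = up, 0.003 m = down. Not to be pressed.
- pot: Loose white plastic pot, 47 mm in diameter, 54 mm high, upright on the pan inside the glass box. Origin: centre of its underside.
- bottle: Loose amber reagent bottle with a black cap, 33 mm in diameter, 68 mm high, to the right of the balance. Origin: centre of its underside. To be left alone.
- vial: Loose sample vial with a white cap, 20 mm in diameter, 48 mm high, to the right of the front of the balance. Origin: centre of its underside. To be left alone.
- timer: Loose wind-up timer, 60 mm in diameter, 44 mm high, to the left of the front of the balance. Origin: centre of its underside. To be left alone.
There are look-alikes about, which are no part of the job. Leave any red or yellow look-alike of the pot alone.

How it is judged:
By the outcome, as a careful person would: the job done as asked, in the order asked, and still so for the second after the job is handed in, with the robot touching nothing.
It also fails if it takes over 43 s, if anything falls off the work surface, if the arm or the gripper's body presses on something with over 40 N, if the wrist force passes 120 N, or if a joint passes its speed limit or range.

## Robot

A 7-joint arm with a two-finger parallel gripper is mounted at the origin on the work surface; the furniture and walls round the work are solid. World frame = base frame: x ahead of the robot, y to its left, z up, the work surface at z = 0. Lengths are in m, angles in rad, forces in N, time in s.
With the tool pointing down it reaches from about 0.425 to 0.925 m from the base axis. Payload 6.8 kg.
Tool frame: the origin (TCP) lies on the mounting face of the last link; the fingertips stand 173 mm ahead of it and the grasp point (between the pads) lies 155 mm ahead of it; z points along the fingers, y is the line along which they close (so a half turn about z gives the same grasp; the last joint's range is limited). The gripper opens to 85 mm and grips with 20 to 120 N. Pads are 22 mm wide; open, the fingers measure 114 mm over their backs; the gripper's body (76 mm by 85 mm) begins 54 mm behind the grasp point. The pads swing forward as they close: fully open they stand 13 mm farther back than shut.
Start: joints at [1.227, 0.477, 0.022, 1.555, -0.011, 1.109, -0.083], TCP at [0.158, -0.656, 0.405] pointing down, gripper open.
Joint ranges: [-2.96, 2.96], [-0.34, 2.1], [-1.41, 1.46], [0.24, 2.44], [-1.37, 4.51], [0.17, 1.92], [-2.96, 2.96]. Speed limits (rad/s): [2.39, 2.39, 3.14, 3.14, 3.14, 3.14, 3.14].

## Interface

Orientations are given as a unit quaternion [w, x, y, z].
In Python, from station import bot gives the robot as it stands. The module is installed in compiled form; this text tells all that it offers.
- The arm moves only by the shell command python3 -m pendant 'ROWS' [FORCE]. ROWS is JSON, a list of rows, each a list of 5 numbers: the finger opening in m, from 0 to 0.0854, then the shift along the tool's x, y, z in m, then the turn about the tool's z in degrees. In form: [[jaw, x, y, z, yaw], ...]. A call has 1 to 12 rows; each row shifts and turns the commanded pose from where the row before left it, along the tool's axes as they then stand; what a row does not reach is not made up. A row lasts 1/12 s, in which the tool goes at most 41.7 mm and 7.16 degrees, less where a joint would pass 70% of its speed; a pose out of reach is approached as far as the arm can. A call with a gripper value outside its range is refused whole. The fingers move at their own pace and stop on an object; FORCE is the grip in N (left out, the last holds). Time passes only in rows, so rows that do not move let the fingers close. It gives the time, the measured TCP pose, the force, the opening and the grip force at its end, in the units of the state.
- bot.get_obs(): the state, without advancing time (a new reading comes with each control period).
- bot.read_camera(name): name is "scene" or "top" or "wrist"; returns (picture, depth): 384x512x3 uint8, blue, green, red; 384x512 float32, m along the optical axis (not along the pixel's ray), 0 where there is no reading.
- bot.camera_model(name): a dict with "intrinsics" (3x3 intrinsics, pixels), "dist_coeffs" ([k1, k2, p1, p2, k3] as OpenCV has them; the pictures are not rectified), "R" (3x3) and "t" (3): a world point X has camera coordinates R X + t. Camera axes: x right, y down, z forward; pixel columns grow to the right and rows downward; lengths in m; the calibration is good to about 2 mm. A picture is of the moment at which its call begins: read the wrist's pose just before it. camera_model takes no time and is no camera call; for the wrist camera it gives the pose at the moment of the call.
- bot.hand_in(): hands the job in; it is judged then, once.
Trained networks look in the newest picture that a camera, given by its name, has taken for a name from the list of things; names that differ only in an ending like _2 or _b are one class to them, and where a whole thing is asked for, a point or a joint stands for the part that bears it (a point fixed in the world has none). Each returns a list of dicts, best first, with "score" (0 to 1); they miss things now and then, are a little off and sometimes report something else, mostly with a low value. They report only what shows in the picture. A call takes as long as a camera call. They do not tell look-alikes from the thing itself.
- bot.boxes_of(name, camera): "at" ([column, row] in pixels, amid what is visible of it).
- bot.trace(name, camera): "mask" (384x512 bool, what is visible of it) and "at" ([column, row] in pixels, amid what is visible of it).
- bot.pinpoint(name, camera): "at" ([column, row] in pixels: a listed point, or the origin of a listed thing).
The state is a dict: "t": time; "q": joint angles; "joint_vel": joint speeds; "joint_torque": joint torques, N m; "eef_pos": TCP position; "tool_rot": TCP orientation; "contact_force": force on the tool from outside, world axes, zero at the start; "torque": the same for the moment, N m; "gripper_width": opening from 0.0 (shut) to 1.0 (fully open); "grasp_force": force on a finger pad.
Only numpy, scipy, OpenCV 4.12 (cv2) and the standard library are available. Lean on these libraries where they do the work, as an engineer would, in place of code of your own. Each camera call takes 0.05 s, during which the arm holds its last target. There are 200 camera calls.

## Working session

There is one attempt and no reset: what is moved stays moved. The work goes in short steps, Python scripts to look and compute and a shell command to move; the robot and the scene stay as the last step left them, time stands still between calls to the robot, and variables do not carry over. Pictures are saved under pics/ and viewed, at most 10 in all, crops included, and the job is handed in when it is done.

```bash
mkdir -p pics
cat > h.py <<'E'
import numpy as np, cv2
from station import bot
from scipy.spatial.transform import Rotation as Ro
def ray(cam,px):
    m=bot.camera_model(cam);K=np.array(m["intrinsics"]);d=np.array(m["dist_coeffs"])
    u=cv2.undistortPoints(np.array([[px]],float),K,d)[0,0]
    R=np.array(m["R"]);t=np.array(m["t"])
    return -R.T@t, R.T@np.array([u[0],u[1],1.])   # origin, dir per unit depth
def at_z(cam,px,z):
    o,d=ray(cam,px); return o+d*(z-o[2])/d[2]
def at_d(cam,px,dep):
    o,d=ray(cam,px); return o+d*dep
def proj(cam,X):
    m=bot.camera_model(cam)
    return cv2.projectPoints(np.array(X,float).reshape(-1,3),cv2.Rodrigues(np.array(m["R"]))[0],np.array(m["t"],float),np.array(m["intrinsics"]),np.array(m["dist_coeffs"]))[0][:,0]
E
python3 - <<'E'
from h import *
o=bot.get_obs();print(o["eef_pos"],o["tool_rot"],o["t"])
ims=[]
Z=dict(lid_rail=.155,tare_top=.034,well_mouth=.049,balance=0,pot=.055,bottle=0,vial=0,timer=0)
for c in("top","scene"):
    im,dp=bot.read_camera(c);cv2.imwrite(f"pics/{c}0.png",im)
    for n,z in Z.items():
        for r in bot.pinpoint(n,c)[:3]:
            print(c,n,round(r["score"],2),np.round(r["at"]),np.round(at_z(c,r["at"],z),4))
E
```

```text
[ 0.15766205 -0.65604507  0.40368686] [-9.24719036e-04  9.93053725e-01  1.17658047e-01 -1.67774163e-04] 0.0
top lid_rail 0.94 [190. 164.] [0.589  0.1302 0.155 ]
top tare_top 0.6 [267. 234.] [ 0.4393 -0.0509  0.034 ]
top well_mouth 0.86 [264. 239.] [ 0.4261 -0.0432  0.049 ]
top balance 0.56 [249. 199.] [ 0.5337 -0.0069  0.    ]
top pot 0.76 [347. 170.] [ 0.5985 -0.2518  0.055 ]
top pot 0.69 [188. 183.] [0.5648 0.1449 0.055 ]
top pot 0.68 [251. 181.] [ 0.5701 -0.0109  0.055 ]
top bottle 0.56 [303. 193.] [ 0.5515 -0.1471  0.    ]
top vial 0.59 [302. 242.] [ 0.4238 -0.1413  0.    ]
top timer 0.66 [186. 234.] [0.4421 0.1546 0.    ]
scene lid_rail 0.62 [242. 139.] [0.5794 0.1357 0.155 ]
scene lid_rail 0.4 [327. 251.] [ 0.4189 -0.213   0.155 ]
scene tare_top 0.48 [258. 239.] [ 0.4499 -0.0345  0.034 ]
scene well_mouth 0.64 [262. 239.] [ 0.4454 -0.0495  0.049 ]
scene balance 0.81 [271. 229.] [ 0.5191 -0.0153  0.    ]
scene pot 0.85 [284. 201.] [ 0.5664 -0.0105  0.055 ]
scene pot 0.68 [385. 260.] [ 0.5627 -0.2736  0.055 ]
scene pot 0.6 [241. 187.] [0.5345 0.0964 0.055 ]
scene bottle 0.57 [324. 251.] [ 0.5472 -0.1453  0.    ]
scene vial 0.65 [286. 280.] [ 0.4274 -0.1337  0.    ]
scene timer 0.62 [197. 216.] [0.431  0.1444 0.    ]
```

Run:
```python
import cv2,numpy as np
a=cv2.imread("pics/top0.png")[110:290,140:380];b=cv2.imread("pics/scene0.png")[80:320,150:430]
a=cv2.resize(a,(400,300),interpolation=2);b=cv2.resize(b,(350,300),interpolation=2)
cv2.imwrite("pics/v1.png",cv2.resize(np.hstack([a,b]),(800,320)))
a=cv2.imread("pics/top0.png")[130:265,160:340];cv2.imwrite("pics/v2.png",cv2.resize(a,(800,600),interpolation=2))
```

```text
(no output)
```

View pics/v1.png

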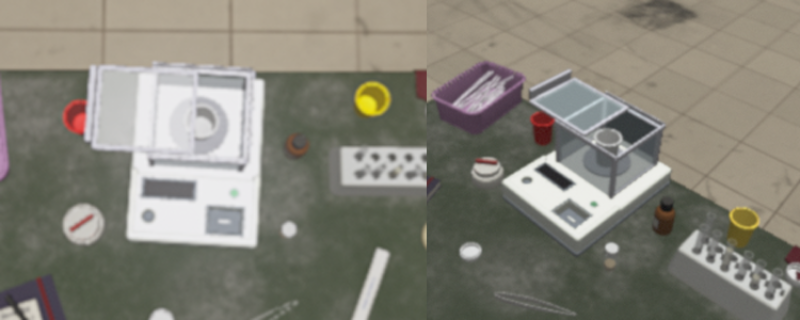

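View pics/v2.png

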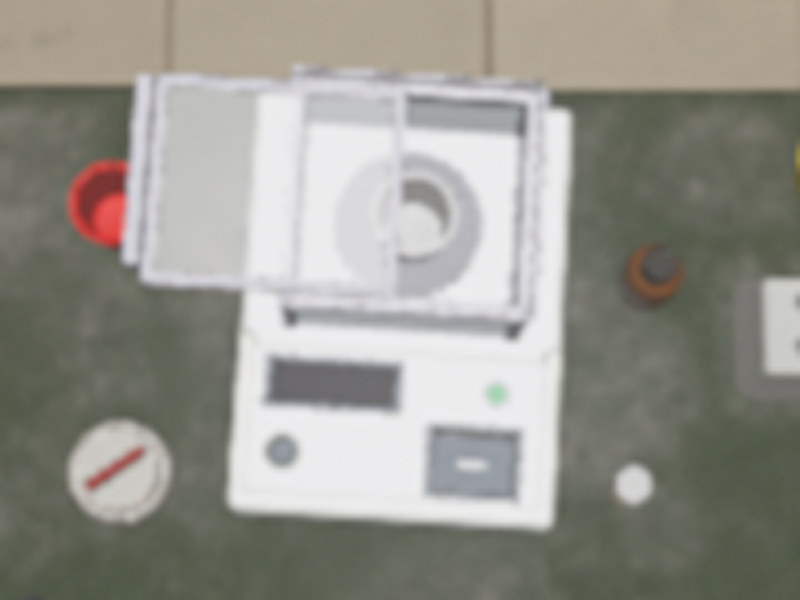

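The top view shows the white balance, with its pot at crop (415,215), inside the glass box. The lid rail is at (133,170) on the left, half over a red look-alike pot at (100,205). The well is at (472,463), the power key at (281,450), the timer at (120,470), the vial at (633,485) and the bottle at (655,275). Of the pots in full-picture pixels (251,181), (188,183) and (347,170), only the white one at (251,181) fits: it stands on the pan, while the others are red and yellow.

```bash
python3 - <<'E'
from h import *
c=lambda x,y:(160+x/4.444-.5,130+y/4.444-.5)
P=[at_z("top",c(*p),.049)[:2] for p in((230,508),(553,527),(571,112))]
for p in P: print(np.round(p,4))
v=P[0]-P[1];print("yaw of y",np.degrees(np.arctan2(-v[0],v[1])),np.linalg.norm(v)); v=P[2]-P[1];print(np.degrees(np.arctan2(v[1],v[0])),np.linalg.norm(v))
print("well",at_z("top",c(473,463),.042),"rail ends",at_z("top",c(140,78),.155),at_z("top",c(126,263),.155))
E
python3 -m pendant '[[0,0.0417,0,0,0],[0,0.0417,0,0,0],[0,0.0417,0,0,0],[0,0.0417,-0.02,0,0],[0,0.0417,-0.036,0,0],[0,0.0417,-0.036,0,0],[0,0.03,-0.036,0,0],[0,0.03,-0.036,0,0],[0,0.02,-0.036,0,0],[0,0.02,-0.036,0,0],[0,0.02,-0.036,0,0],[0,0.02,-0.036,0,0]]'
```

```text
[0.4144 0.0861]
[ 0.4045 -0.0918]
[ 0.6398 -0.1041]
yaw of y -3.207979837488016 0.17815791231838443
-2.997659711234872 0.23566413815385495
well [ 0.44031302 -0.04811988  0.042     ] rail ends [0.62893634 0.12942295 0.155     ] [0.53148959 0.13452947 0.155     ]
t: 1.9
eef_pos: [0.4414, -0.2978, 0.405]
tool_rot: [0.0, 0.993, 0.118, 0.0]
contact_force: [0.2, -1.3, -0.1]
gripper_width: 0.0
grasp_force: 0.0
```

```bash
python3 -m pendant '[[0,0.0096,-0.03,0,5.6],[0,0.0096,-0.04,0,5.6],[0,0.0096,-0.04,0,5.4],[0,0.0096,-0.04,0,0],[0,0.0096,-0.04,0,0],[0,0.0096,-0.04,0,0],[0,0.0096,-0.04,0,0],[0,0.0096,-0.04,0,0],[0,0.0096,-0.04,0,0],[0,0.0096,-0.04,0,0],[0,0.0096,-0.04,0,0],[0,0,0,0,0]]'
cat > w.py <<'E'
from h import *
import sys
bx=np.array([.529,-.0095]);a=np.radians(-3.1)
def look(tag,names=("lid_rail","well_mouth","tare_top","power_key")):
    o=bot.get_obs();im,dp=bot.read_camera("wrist")
    m=bot.camera_model("wrist")
    Z=dict(lid_rail=.155,well_mouth=.049,tare_top=.034,power_key=.042,pot=.055)
    for n in names:
        for r in bot.pinpoint(n,"wrist")[:2]:
            print(n,round(r["score"],2),np.round(r["at"]),np.round(at_z("wrist",r["at"],Z[n]),4))
    cv2.imwrite(f"pics/{tag}.png",im)
    T=Ro.from_quat(np.roll(o["tool_rot"],-1)).as_matrix()
    print("t",o["t"],"eef",np.round(o["eef_pos"],4),"toolx",T[:,0].round(3),"tooly",T[:,1].round(3),"F",np.round(o["contact_force"],1),"cam",np.round(-np.array(m["R"]).T@m["t"],3))
    return T,np.array(o["eef_pos"])
E
python3 -c "
from w import *
look('w1')"
```

```text
t: 2.9
eef_pos: [0.5498, 0.1376, 0.4053]
tool_rot: [-0.003, 1.0, -0.022, 0.001]
contact_force: [0.1, 1.4, 0.4]
gripper_width: 0.001
grasp_force: 0.0
lid_rail 0.89 [266. 162.] [0.5789 0.1228 0.155 ]
well_mouth 0.68 [411. 251.] [ 0.4299 -0.062   0.049 ]
tare_top 0.81 [401. 244.] [ 0.4309 -0.0575  0.034 ]Traceback (most recent call last):
  File "<string>", line 3, in <module>
    look('w1')
    ~~~~^^^^^^
  File "w.py", line 9, in look
    for r in bot.pinpoint(n,"wrist")[:2]:
             ~~~~~~~~~~~~^^^^^^^^^^^
ValueError: it knows: balance, bottle, lid_rail, pot, tare_top, timer, vial, well_mouth
```

```bash
sed -i 's/,"power_key"):/):/' w.py; python3 -c "
from w import *
look('w1')"
```

```text
lid_rail 0.56 [248. 163.] [0.5796 0.1317 0.155 ]
lid_rail 0.44 [359. 170.] [0.5689 0.0451 0.155 ]
well_mouth 0.78 [400. 248.] [ 0.4348 -0.0491  0.049 ]
tare_top 0.9 [393. 242.] [ 0.4346 -0.0458  0.034 ]Traceback (most recent call last):
  File "<string>", line 3, in <module>
    look('w1')
    ~~~~^^^^^^
  File "w.py", line 9, in look
    for r in bot.pinpoint(n,"wrist")[:2]:
             ~~~~~~~~~~~~^^^^^^^^^^^
ValueError: it knows: balance, bottle, lid_rail, pot, tare_top, timer, vial, well_mouth
```

```bash
sed -i 's/,"power_key")/)/' w.py; python3 -c "
from w import *
T,e=look('w1'); print(T.T@(np.array([.582,.175,.314])-e))"
```

```text
lid_rail 0.84 [244. 161.] [0.5814 0.1362 0.155 ]
well_mouth 0.91 [402. 248.] [ 0.4341 -0.0496  0.049 ]
tare_top 0.89 [395. 242.] [ 0.4358 -0.0478  0.034 ]
t 3.3 eef [0.5495 0.1268 0.4048] toolx [ 0.998 -0.056  0.   ] tooly [-0.056 -0.998  0.001] F [-0.4 -1.2  0.1] cam [0.628 0.122 0.375]
[ 0.02971047 -0.05003638  0.09078166]
```

View pics/w1.png

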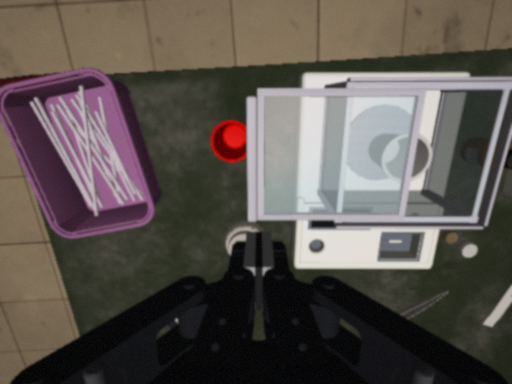

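The wrist view shows the lid open to the left, with the rail's outer edge at column 247 (rows 98–220). The well is at (400,245), and the red pot at (231,141) stands below rail height. I'll descend just outside the rail.

```bash
python3 -m pendant '[[0,0.015,-0.026,0,0],[0,0.015,-0.026,0,0],[0,0,0,0.02,0],[0,0,0,0.03,0],[0,0,0,0.03,0],[0,0,0,0.011,0],[0,0,0,0,0],[0,0,0,0,0]]'; python3 -c "
from w import *
look('w2',['lid_rail'])"
```

```text
t: 4.17
eef_pos: [0.5825, 0.1786, 0.3141]
tool_rot: [0.0, 1.0, -0.027, -0.0]
contact_force: [-0.7, -0.3, 0.3]
gripper_width: -0.002
grasp_force: 0.0
lid_rail 0.9 [344. 260.] [0.5793 0.1341 0.155 ]
t 4.1667 eef [0.5825 0.1786 0.3141] toolx [ 0.999 -0.054 -0.   ] tooly [-0.054 -0.999  0.   ] F [-0.7 -0.3  0.3] cam [0.661 0.174 0.285]
```

View pics/w2.png

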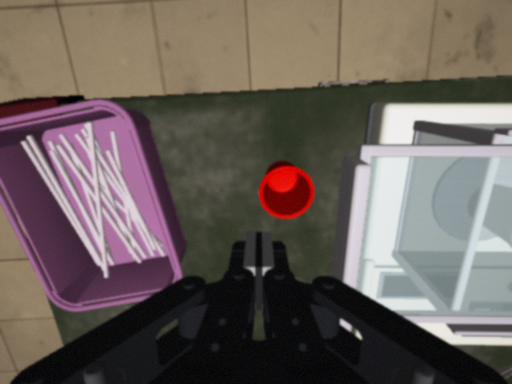

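Fingers are outside the rail (rail face at column ~350, rows 165–295) and level with its middle. I'll push now.

```bash
python3 -m pendant '[[0,0,0.01,0,0],[0,0,0.01,0,0],[0,0,0.006,0,0],[0,0,0.005,0,0],[0,0,0.006,0,0],[0,0,0.008,0,0],[0,0,0.008,0,0],[0,0,0.008,0,0],[0,0,0.008,0,0],[0,0,0.008,0,0],[0,0,0.004,0,0],[0,0,0,0,0]]'; python3 -c "
from w import *
look('w3',['lid_rail'])"
```

```text
t: 5.27
eef_pos: [0.5778, 0.096, 0.3134]
tool_rot: [0.001, 1.0, -0.028, -0.0]
contact_force: [0.2, 0.1, -0.0]
gripper_width: 0.0
grasp_force: 0.0
t 5.2667 eef [0.5778 0.096  0.3134] toolx [ 0.998 -0.056 -0.001] tooly [-0.056 -0.998  0.001] F [ 0.2  0.1 -0. ] cam [0.656 0.092 0.283]
```

```bash
python3 -m pendant '[[0,0,0.004,0,0],[0,0,0.004,0,0],[0,0,0.003,0,0],[0,0,0.002,0,0],[0,0,0.001,0,0],[0,0,0,0,0]]'; python3 -c "
from w import *
im,_=bot.read_camera('top');cv2.imwrite('pics/t2.png',im)
print([(r['score'],at_z('top',r['at'],.155)) for r in bot.pinpoint('lid_rail','top')])
cv2.imwrite('pics/v3.png',cv2.resize(im[130:265,160:340],(800,600),interpolation=2))"
```

```text
t: 5.87
eef_pos: [0.5771, 0.0834, 0.3136]
tool_rot: [0.0, 1.0, -0.027, -0.0]
contact_force: [-0.1, 0.0, -0.4]
gripper_width: 0.002
grasp_force: 0.0
[]
```

View pics/v3.png

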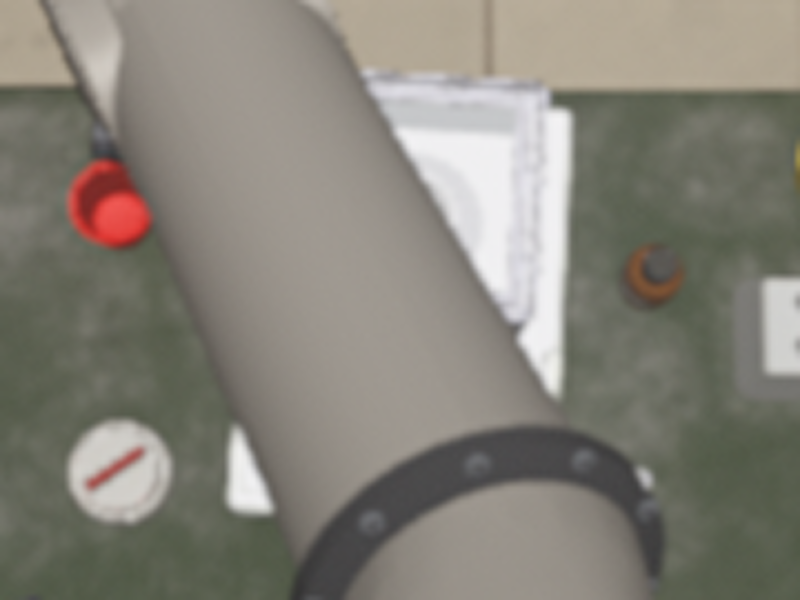

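The top view is mostly hidden by the arm. The balance's right edge is unmoved at crop (570,112), and the lid is nearly over. I'll go on gently.

```bash
python3 -m pendant '[[0,0,0.001,0,0],[0,0,0.001,0,0],[0,0,0.001,0,0],[0,0,0,0,0]]'; python3 -m pendant '[[0,0,0.001,0,0],[0,0,0.001,0,0],[0,0,0,0,0]]' | grep -E "eef|contact"; python3 -m pendant '[[0,0,0.001,0,0],[0,0,0.001,0,0],[0,0,0,0,0]]'| grep -E "eef|contact"
```

```text
t: 6.3
eef_pos: [0.5771, 0.0807, 0.3138]
tool_rot: [-0.0, 1.0, -0.027, 0.0]
contact_force: [0.9, 1.3, -0.5]
gripper_width: 0.003
grasp_force: 0.4
eef_pos: [0.577, 0.0786, 0.3138]
contact_force: [1.3, 1.3, -0.3]
eef_pos: [0.5768, 0.0767, 0.3138]
contact_force: [0.5, 0.9, 0.7]
```

```bash
for i in 1; do python3 -m pendant '[[0,0,0.001,0,0],[0,0,0.0005,0,0],[0,0,0,0,0]]'| grep -E "eef|contact"; done; python3 -m pendant '[[0,0,0.001,0,0],[0,0,0.0005,0,0],[0,0,0,0,0]]'| grep -E "eef|contact"; python3 -c "
from w import *
look('w4',['lid_rail'])"
```

```text
eef_pos: [0.5767, 0.0763, 0.3139]
contact_force: [0.3, 5.4, -0.3]
eef_pos: [0.5766, 0.0759, 0.3139]
contact_force: [1.8, 7.9, -2.7]
lid_rail 0.58 [284. 261.] [0.5749 0.063  0.155 ]
t 7.3 eef [0.5766 0.0759 0.3139] toolx [ 0.999 -0.052  0.001] tooly [-0.052 -0.999 -0.003] F [ 1.8  7.9 -2.7] cam [0.655 0.071 0.284]
```

View pics/w4.png

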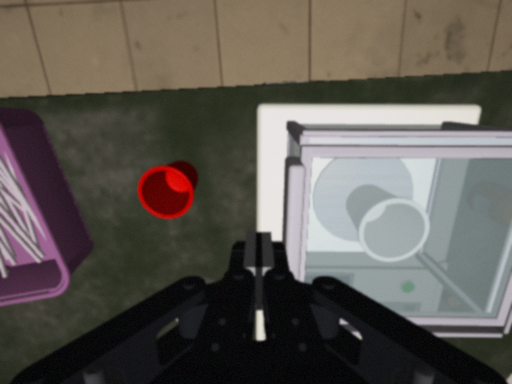

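The force rose to 8 N with the arm stalled, and the rail is at y = 0.063 as expected for shut. The view shows the pot upright at (390,225) under the closed glass. I'll back off, rise, and go over the well.

```bash
python3 -m pendant '[[0,0,-0.01,0,0],[0,0,-0.02,0,0],[0,0,0,-0.03,0],[0,0,0,-0.04,0],[0,-0.02,0.02,0,0],[0,-0.03,0.03,0,0],[0,-0.03,0.035,0,0],[0,-0.03,0.035,0,0],[0,-0.018,0.03,0,0],[0,0,0.012,0,0],[0,0,0,0,0],[0,0,0,0,0]]'; python3 -c "
from w import *
look('w5',['lid_rail','well_mouth','tare_top'])
im,_=bot.read_camera('scene');cv2.imwrite('pics/s2.png',im)
for n,z in dict(lid_rail=.155,tare_top=.034,well_mouth=.049).items():
  print(n,[(round(r['score'],2),at_z('scene',r['at'],z).round(4)) for r in bot.pinpoint(n,'scene')])
w=cv2.imread('pics/w5.png');cv2.imwrite('pics/v5.png',np.hstack([cv2.resize(w,(400,300)),cv2.resize(im[80:320,150:430],(400,300))]))"
```

```text
t: 8.4
eef_pos: [0.4482, -0.0448, 0.3839]
tool_rot: [0.0, 1.0, -0.028, -0.0]
contact_force: [0.5, 0.0, 0.6]
gripper_width: 0.005
grasp_force: 0.0
lid_rail 0.68 [69. 23.] [0.5754 0.0647 0.155 ]
well_mouth 0.59 [263. 184.] [ 0.4355 -0.0482  0.049 ]
tare_top 0.81 [262. 180.] [ 0.4353 -0.0466  0.034 ]
t 8.4 eef [ 0.4482 -0.0448  0.3839] toolx [ 0.998 -0.056 -0.   ] tooly [-0.056 -0.998  0.001] F [0.5 0.  0.6] cam [ 0.527 -0.048  0.354]
lid_rail [(0.92, array([0.5621, 0.0587, 0.155 ])), (0.63, array([ 0.3623, -0.1162,  0.155 ]))]
tare_top [(0.62, array([ 0.4395, -0.0383,  0.034 ]))]
well_mouth [(0.63, array([ 0.4427, -0.044 ,  0.049 ])), (0.18, array([ 0.4863, -0.0367,  0.049 ]))]
```

View pics/v5.png

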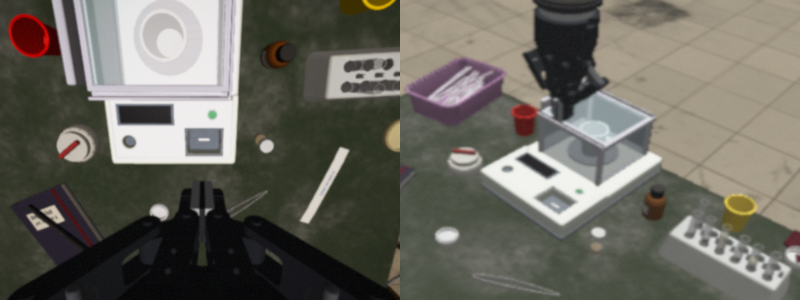

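Lid shut and the pot upright. The well is at (204,141) in the left half, and everything else stands undisturbed. I'll descend over the well to check from near.

```bash
python3 -m pendant '[[0,-0.005,0.0035,0.01,0],[0,-0.005,0,0.03,0],[0,0,0,0.035,0],[0,0,0,0.035,0],[0,0,0,0.02,0],[0,0,0,0,0],[0,0,0,0,0]]'; python3 -c "
from w import *
look('w6',['well_mouth','tare_top'])
X=[[.438,-.048,z] for z in(.08,.049)]
print(proj('wrist',X))
im=cv2.imread('pics/w6.png');cv2.imwrite('pics/v6.png',cv2.resize(im[150:384,130:400],(690,598)))"
```

```text
t: 9.38
eef_pos: [0.4381, -0.0468, 0.2533]
tool_rot: [-0.0, 1.0, -0.027, -0.001]
contact_force: [-0.4, -0.9, 0.3]
gripper_width: -0.004
grasp_force: 0.0
well_mouth 0.71 [260. 223.] [ 0.4379 -0.0484  0.049 ]
tare_top 0.73 [257. 214.] [ 0.4384 -0.047   0.034 ]
t 9.3833 eef [ 0.4381 -0.0468  0.2533] toolx [ 0.999 -0.053 -0.002] tooly [-0.053 -0.999 -0.   ] F [-0.4 -0.9  0.3] cam [ 0.517 -0.052  0.224]
[[259.05918859 245.55367064]
 [258.90687811 222.82307209]]
```

View pics/v6.png

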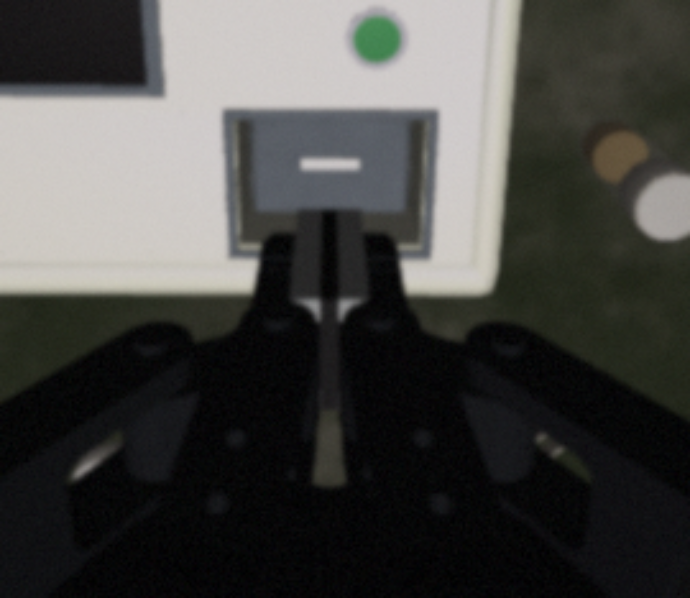

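The well outline spans crop (225–437, 112–258), with its centre matching (0.438, −0.048). The tip is over it, so I'll go in.

```bash
python3 -m pendant '[[0,0,0.001,0.01,0],[0,0,0,0.015,0],[0,0,0,0.012,0],[0,0,0,0.004,0],[0,0,0,0,0],[0,0,0,0,0]]'|grep -E "eef|contact"; python3 -m pendant '[[0,0,0,0.002,0],[0,0,0,0.002,0],[0,0,0,0.002,0],[0,0,0,0,0]]'|grep -E "^t|eef|contact"
```

```text
eef_pos: [0.4383, -0.0482, 0.213]
contact_force: [0.3, -0.4, 0.9]
t: 10.37
eef_pos: [0.4384, -0.0482, 0.2068]
tool_rot: [0.0, 1.0, -0.027, 0.0]
contact_force: [0.8, -0.5, 1.8]
```

```bash
python3 -m pendant '[[0,0,0,0.001,0],[0,0,0,0.001,0],[0,0,0,0.001,0],[0,0,0,0,0]]'|grep -E "eef|contact"; python3 -m pendant '[[0,0,0,0.001,0],[0,0,0,0.001,0],[0,0,0,0,0]]'|grep -E "^t:|eef|contact";python3 -m pendant '[[0,0,0,0.001,0],[0,0,0,0.001,0],[0,0,0,0,0]]'|grep -E "^t:|eef|contact"
```

```text
eef_pos: [0.4384, -0.0482, 0.2038]
contact_force: [0.2, -0.2, 4.2]
t: 10.95
eef_pos: [0.4385, -0.0481, 0.2023]
contact_force: [-1.6, -0.4, 13.3]
t: 11.2
eef_pos: [0.4385, -0.048, 0.2018]
contact_force: [-8.2, -0.4, 39.0]
```

Firmly on the stop; I'll ease to a moderate force and hold.

```bash
python3 -m pendant '[[0,0,0,-0.0007,0],[0,0,0,-0.0007,0],[0,0,0,0,0],[0,0,0,0,0],[0,0,0,0,0],[0,0,0,0,0],[0,0,0,0,0],[0,0,0,0,0],[0,0,0,0,0],[0,0,0,0,0],[0,0,0,0,0],[0,0,0,0,0]]'|grep -E "^t:|eef|contact"; python3 -m pendant '[[0,0,0,0,0],[0,0,0,0,0],[0,0,0,0,0],[0,0,0,0,0],[0,0,0,0,0],[0,0,0,0,0],[0,0,0,0,0],[0,0,0,0,0],[0,0,0,0,0],[0,0,0,0,0],[0,0,0,0,0],[0,0,0,0,0]]'|grep -E "^t:|eef|contact"
```

```text
t: 12.2
eef_pos: [0.4384, -0.0481, 0.2022]
contact_force: [-2.6, -0.6, 19.3]
t: 13.2
eef_pos: [0.4384, -0.0481, 0.2022]
contact_force: [-3.1, 0.6, 19.8]
```

```bash
python3 -m pendant '[[0,0,0,0,0],[0,0,0,0,0],[0,0,0,0,0],[0,0,0,0,0],[0,0,0,0,0],[0,0,0,0,0],[0,0,0,0,0],[0,0,0,0,0],[0,0,0,0,0],[0,0,0,0,0],[0,0,0,0,0],[0,0,0,0,0]]'|grep -E "^t:|eef|contact"; python3 -m pendant '[[0,0,0,-0.002,0],[0,0,0,-0.003,0],[0,0,0,-0.004,0],[0,0,0,-0.01,0],[0,0,0,-0.02,0],[0,0,0,-0.04,0],[0,0,0,-0.04,0],[0,0,0,-0.04,0],[0,-0.01,0,-0.02,0],[0,0,0,0,0],[0,0,0,0,0],[0,0,0,0,0]]'|grep -E "^t:|eef|contact"; python3 -c "
from w import *
look('w7',['lid_rail','well_mouth','tare_top'])
im,_=bot.read_camera('scene');w=cv2.imread('pics/w7.png');cv2.imwrite('pics/v7.png',np.hstack([cv2.resize(w,(400,300)),cv2.resize(im[80:320,150:430],(400,300))]))"
```

```text
t: 14.2
eef_pos: [0.4385, -0.0481, 0.2021]
contact_force: [-3.3, -0.1, 21.1]
t: 15.2
eef_pos: [0.4275, -0.0476, 0.3796]
contact_force: [-0.1, 0.5, -0.7]
well_mouth 0.64 [259. 162.] [ 0.4396 -0.0498  0.049 ]
tare_top 0.89 [256. 164.] [ 0.4337 -0.0454  0.034 ]
t 15.2 eef [ 0.4275 -0.0476  0.3796] toolx [ 0.999 -0.054 -0.001] tooly [-0.054 -0.999  0.   ] F [-0.1  0.5 -0.7] cam [ 0.506 -0.052  0.349]
```

View pics/v7.png

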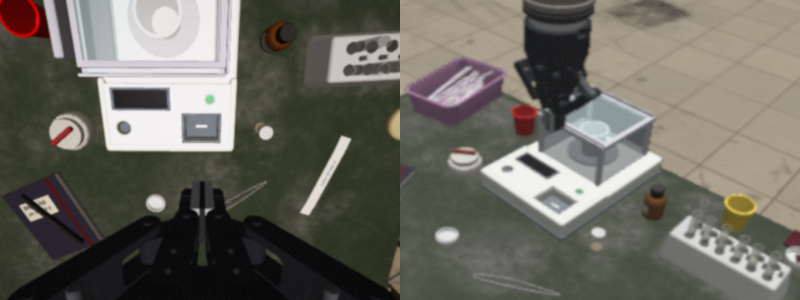

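The lid is shut, the key is up again with the well at (201,127), and the pot, bottle, vial and timer stand as before. Handing in.

```bash
python3 -c "
from station import bot
print(bot.hand_in())"
```

```text
the job is handed in; nothing more can be done
None
```

I pushed the lid shut against its stop, then held the tare key right down for about 3 s and let it come up. The pot, bottle, vial and timer look undisturbed in the last pictures, and I handed the job in at about 15 s.

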